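# Find a lamp bar's balance point and mark it with its hanger clip

## Robot

A 6-joint arm with a two-finger parallel gripper is mounted at the origin on the work surface. World frame = base frame: x ahead of the robot, y to its left, z up, the work surface at z = 0. Lengths are in mm, angles in rad, forces in N, time in s.
With the tool pointing down it reaches from about 275 to 750 mm from the base axis. Payload 10.2 kg.
Tool frame: the origin (TCP) lies at the very end of the fingers, on their centre line; the grasp point (between the pads) lies 19 mm behind it (ctrl.grip_depth is the distance from the TCP to the grasp point, in mm); z points along the fingers, x is the direction in which the jaws open and shut, and the axes are right-handed (so a half turn about z gives the same grasp; the last joint's range is limited). The gripper opens to 85 mm and grips with 20 to 120 N. Pads are 22 mm wide; open, the fingers measure 114 mm over their backs; the gripper's body (76 mm by 85 mm) begins 54 mm behind the grasp point. The pads swing forward as they close: fully open they stand 13 mm farther back than shut.
Start: joints at [-1.44, 0.313, 1.498, -0, 1.331, -0.223], TCP at [181.882, -492.494, 231.294] pointing down, gripper open.
Joint ranges: [-2.94, 2.94], [-0.97, 2.17], [0.19, 2.56], [-1.23, 4.37], [0.02, 3.11], [-2.88, 2.88]. Speed limits (rad/s): [2.39, 2.39, 3.01, 3.14, 3.14, 3.14].

## Interface

Orientations are given as a unit quaternion [w, x, y, z].
In Python, from rig import ctrl gives the robot as it stands.
- The arm moves only by the tool play_rows, never from a script. Its argument "motion" is a list of rows, each a list of 2 entries, a list of its own where there are three numbers: the shift along the tool's x, y, z in mm, then the turn, a rotation vector about the tool's x, y, z in degrees. A call has 1 to 20 rows; each row shifts and turns the commanded pose from where the row before left it, along the tool's axes as they then stand; what a row does not reach is not made up. A row lasts 1/12 s, in which the tool goes at most 41.7 mm and 7.16 degrees, less where a joint would pass 70% of its speed; a pose out of reach is approached as far as the arm can. A call with a gripper value outside its range is refused whole. "fingers" is the finger opening in mm, from 0 to 85.4, set as the call begins (left out, the last holds). The fingers move at their own pace and stop on an object; "squeeze" is the grip in N (left out, the last holds). Time passes only in rows, so rows that do not move let the fingers close. It gives the time, the measured TCP pose, the force and the opening at its end, in the units of the state.
- ctrl.sense(): the state, without advancing time (a new reading comes with each control period).
- ctrl.capture(name): name is "scene" or "top" or "wrist"; returns the picture (384x512x3 uint8, red, green, blue); there is no depth.
- ctrl.get_calibration(name): a dict with "K" (3x3 intrinsics, pixels), "R" (3x3) and "t" (3): a world point X has camera coordinates R X + t; the wrist camera has in their place "tool_from_camera" (4x4, takes a point from camera to tool coordinates, whose origin is the TCP and whose axes are the tool frame's). Camera axes: x right, y down, z forward; pixel columns grow to the right and rows downward; lengths in mm; the calibration is good to about 2 mm. A picture is of the moment at which its call begins: read the wrist's pose just before it. get_calibration takes no time and is no camera call.
- ctrl.finish_job(): hands the job in, once; it reports no verdict.
Trained networks look in the newest picture that a camera, given by its name, has taken for a name from the list of things; names that differ only in an ending like _2 or _b are one class to them, and where a whole thing is asked for, a point or a joint stands for the part that bears it (a point fixed in the world has none). Each returns a list of dicts, best first, with "p" (0 to 1); they miss things now and then, are a little off and sometimes report something else, mostly with a low value. They report only what shows in the picture. A call takes as long as a camera call. They do not tell look-alikes from the thing itself.
- ctrl.spot_in(camera, name): "position" ([column, row] as shares, 0 to 1, of the picture: columns of its width, rows of its height, amid what is visible of it).
The state is a dict: "time_s": time; "joints": joint angles; "dq": joint speeds; "tau": joint torques, N m; "eef_pos": TCP position; "ee_rot": TCP orientation; "force": force on the tool from outside, world axes, zero at the start; "wrist_torque": the same for the moment, N m; "grip_width": opening from 0.0 (shut) to 1.0 (fully open).
Only numpy, scipy, OpenCV 4.12 (cv2) and the standard library are available. Lean on these libraries where they do the work, as an engineer would, in place of code of your own. Each camera call takes 0.05 s, during which the arm holds its last target. There are 200 camera calls.

## Task

The sealed lamp bar will hang from a single clip, so find where it balances: slide it lengthwise along its stand, over the edge, until it tips nose-down by itself with nothing touching it. Then set the steel hanger clip astride the bar at its balance point, fully down, and let go, with the bar still lying on the stand. Leave the other things on the bench where they are.

Things in the scene. Friction and masses are not known exactly. Their poses are not given: they have to be found in the camera images.
- edge (a point): Middle of the fulcrum edge of the balancing stand: the square end of its dark steel deck, 50 mm above the bench. x: level along the stand, the way the bar is slid (deck on the -x side, x -200 to 0, 60 mm wide; a gap on the +x side), y across, z up. The stand is fixed but stands elsewhere each time. Its base plate is 84 mm wide, 12 mm thick, x -245 to 155 mm.
- channel (a point): Middle of the bar's channel on the deck, at deck height, 125 mm behind the edge; axes as the edge's. Two aluminium guide strips, each 150 mm long (from 200 to 50 mm behind the edge) and 8 mm wide, rise 10 mm above the deck and leave 34 mm between them.
- nose_rest (a point): Middle of the top of the low rubber-topped nose rest beyond the edge: 40 mm along x (60 to 100 mm past the edge), 60 mm wide, 12 mm lower than the deck; axes as the edge's. A bar that tips over the edge comes to lie on the edge and this rest, nose down by about 0.12 rad, and stays so.
- bar_mid (a point): Centre of the loose lamp bar: a square aluminium tube 280 x 30 x 30 mm, about 350 g, white strips on its sides, black end caps. x runs along it to the nose (the end that goes over the edge), z up. It starts flat in the channel, centre 70 to 100 mm behind the edge. Sealed and unevenly loaded inside: its balance point lies up to 34 mm from the centre, either way, and cannot be seen.
- bar_tail (a point): Middle of the bar's tail end face, 140 mm behind bar_mid, where the bar can be pushed; axes as bar_mid's. Whatever presses against this face can hold the tail down by friction, so that the bar tips only once the pusher has backed off.
- clip_mid (a point): Centre (half-way up) of the loose steel hanger clip, 40 g, 55 mm tall, standing on its two legs: an upside-down U 42 mm wide (y), 26 mm long (x); legs 4 mm thick, 18 mm long, 34 mm apart inside; top plate 5 mm, its underside 9.5 mm below this point. Astride the bar, fully down, its x lies along the bar, either way round, and this point is 24.5 mm above bar_mid's line, square to the bar.
- clip_eye (a point): Middle of the clip's upright eye plate, 11.5 mm above clip_mid; axes as clip_mid's. The plate stands on the top plate and is 32 mm tall, 26 mm long (x) and 10 mm thick (y), with a square eye; grip it across its thickness.
- tape_mid (a point): Centre of a black roll of tape lying flat on the bench, 72 mm across, 20 mm high. A bystander.
- screwdriver: Screwdriver lying on the bench; origin under its middle. A bystander.
- jar: Small closed glass jar, 44 mm across, 55 mm tall, between the robot and the stand; origin under its middle. A bystander.
There are look-alikes about, which are no part of the job. Of the things shaped like the part that bears clip_mid, the bare steel one is meant.

How it is judged:
By the outcome, as a careful person would: the job done as asked, in the order asked, and still so for the second after the job is handed in, with the robot touching nothing.
It also fails if it takes over 72 s, if anything falls off the work surface, if the arm or the gripper's body presses on something with over 40 N, if the wrist force passes 120 N, or if a joint passes its speed limit or range.

## Working session

There is one attempt and no reset: what is moved stays moved. The work goes in short steps, Python scripts to look and compute and a tool call to move; the robot and the scene stay as the last step left them, time stands still between calls to the robot, and variables do not carry over. Pictures are saved under pics/ and viewed, about 8 in all and at most 12, crops included, and the job is handed in when it is done.

Besides the shell and the picture viewer there is one more tool, called after "Request:" in YAML: its name, and indented under it one key for each argument. play_rows: Moves the arm, as the interface text tells. Its arguments: {"type":"object","properties":{"motion":{"type":"array"},"fingers":{"type":"number"},"squeeze":{"type":"number"}},"required":["motion"]}

```bash
ls; mkdir -p pics
cat > h.py <<'E'
import numpy as np, cv2
from rig import ctrl
from scipy.spatial.transform import Rotation as Rn
def cam(name,s=None):
    c=ctrl.get_calibration(name);K=np.array(c["K"])
    if name=="wrist":
        s=s or ctrl.sense();q=s["ee_rot"];T=np.eye(4)
        T[:3,:3]=Rn.from_quat([q[1],q[2],q[3],q[0]]).as_matrix();T[:3,3]=s["eef_pos"]
        M=np.linalg.inv(T@np.array(c["tool_from_camera"]));return K,M[:3,:3],M[:3,3]
    return K,np.array(c["R"]),np.array(c["t"])
def ray(C,uv):
    K,R,t=C;d=R.T@np.linalg.inv(K)@np.array([uv[0],uv[1],1.]);return -R.T@t,d/np.linalg.norm(d)
def onz(C,uv,z):
    o,d=ray(C,uv);return o+d*(z-o[2])/d[2]
def tri(L):
    A=0;b=0
    for C,uv in L:
        o,d=ray(C,uv);P=np.eye(3)-np.outer(d,d);A=A+P;b=b+P@o
    return np.linalg.solve(A,b)
def proj(C,X):
    K,R,t=C;p=K@(R@np.asarray(X,float)+t);return p[:2]/p[2]
def save(n,im): cv2.imwrite("pics/"+n,im[...,::-1])
E
python3 - <<'E'
from h import *
np.set_printoptions(precision=1,suppress=True)
a=ctrl.capture("scene");b=ctrl.capture("top");w=ctrl.capture("wrist")
np.savez("first.npz",a=a,b=b,w=w)
save("st.png",np.hstack([cv2.resize(a,(400,300)),cv2.resize(b,(400,300))]))
save("top.png",cv2.resize(b,(800,600),interpolation=cv2.INTER_CUBIC))
save("scene.png",cv2.resize(a,(800,600),interpolation=cv2.INTER_CUBIC))
print(ctrl.sense())
for n in["edge","channel","nose_rest","bar_mid","bar_tail","clip_mid","clip_eye","tape_mid","screwdriver","jar"]:
  for c in["scene","top"]:
    for r in ctrl.spot_in(c,n): print(n,c,np.array(r["position"])*[512,384],round(r["p"],2))
for c in["scene","top"]:
  print(c, cam(c))
E
```

```text
pics
{'time_s': 0.15, 'joints': array([-1.4,  0.3,  1.5, -0. ,  1.3, -0.2]), 'dq': array([ 0., -0., -0., -0., -0., -0.]), 'tau': array([  0. , -41.2, -26. ,  -0. ,   0. ,  -0. ]), 'eef_pos': array([ 181.8, -492.3,  230.9]), 'ee_rot': array([-0. ,  0.8, -0.6, -0. ]), 'force': array([-1. ,  1.3,  0.2]), 'wrist_torque': array([ 0. ,  0.1, -0. ]), 'grip_width': 1.0010140581873532}
edge scene [253.3 220.3] 0.96
edge top [262.  190.9] 0.7
channel scene [256.9 223.3] 0.73
channel top [261.5 191.5] 0.94
nose_rest top [259.8 187.7] 0.87
bar_mid scene [243.2 187.3] 0.79
bar_mid top [286.7 185.1] 0.96
bar_tail scene [243.7 188.6] 0.93
bar_tail top [282.7 184.9] 0.74
clip_mid scene [385.  291.1] 0.88
clip_mid scene [341.  277.1] 0.77
clip_mid scene [386.5 241.5] 0.64
clip_mid scene [220.1 141.2] 0.64
clip_mid scene [366.5 265.2] 0.52
clip_mid top [136.2 257.7] 0.77
clip_mid top [104.3 211. ] 0.77
clip_mid top [138.3 219.7] 0.65
clip_mid top [141.2 190.4] 0.59
clip_eye scene [389.  289.9] 0.73
clip_eye scene [366.6 264.6] 0.7
clip_eye scene [382.9 240.8] 0.63
clip_eye scene [342.9 273. ] 0.58
clip_eye top [135.7 220.2] 0.66
clip_eye top [100.3 210.4] 0.52
clip_eye top [141.1 195.2] 0.51
clip_eye top [136.2 255.4] 0.5
tape_mid scene [219.4 143.9] 0.69
tape_mid top [390.4 237.6] 0.71
tape_mid top [287.  183.3] 0.26
screwdriver scene [309.1 323.2] 0.82
screwdriver scene [368.9 262. ] 0.42
screwdriver top [132.3 141.8] 0.79
jar scene [292.6 175.3] 0.56
jar top [269.  253.9] 0.65
jar top [262.1 191.2] 0.62
scene (array([[347. ,   0. , 258.3],
       [  0. , 347. , 190.9],
       [  0. ,   0. ,   1. ]]), array([[-0.8,  0.6, -0. ],
       [ 0.4,  0.5, -0.8],
       [-0.5, -0.6, -0.7]]), array([ 399.2, -170.2, 1279.7]))
top (array([[468.9,   0. , 258.2],
       [  0. , 468.9, 194.1],
       [  0. ,   0. ,   1. ]]), array([[ 0. , -1. ,  0. ],
       [-1. , -0. , -0.2],
       [ 0.2, -0. , -1. ]]), array([  17.1,  512.2, 1171.9]))
```

View pics/top.png

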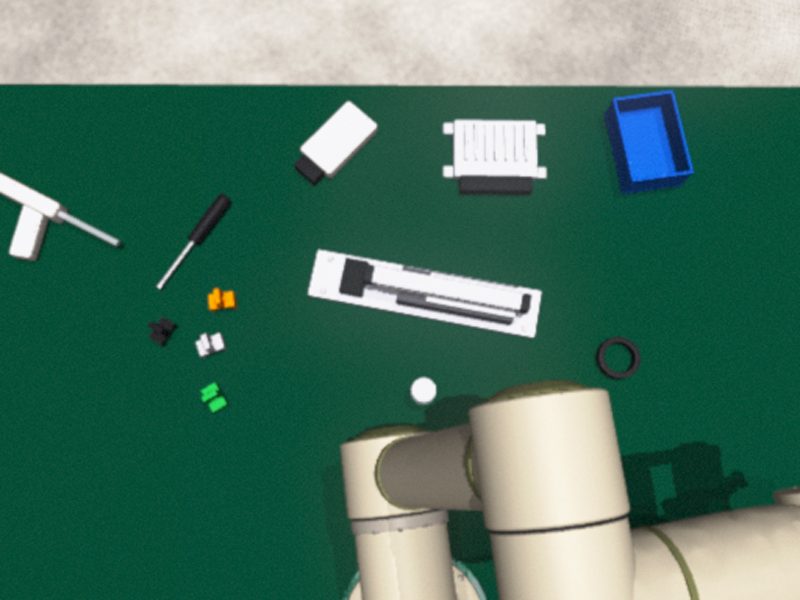

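View pics/scene.png

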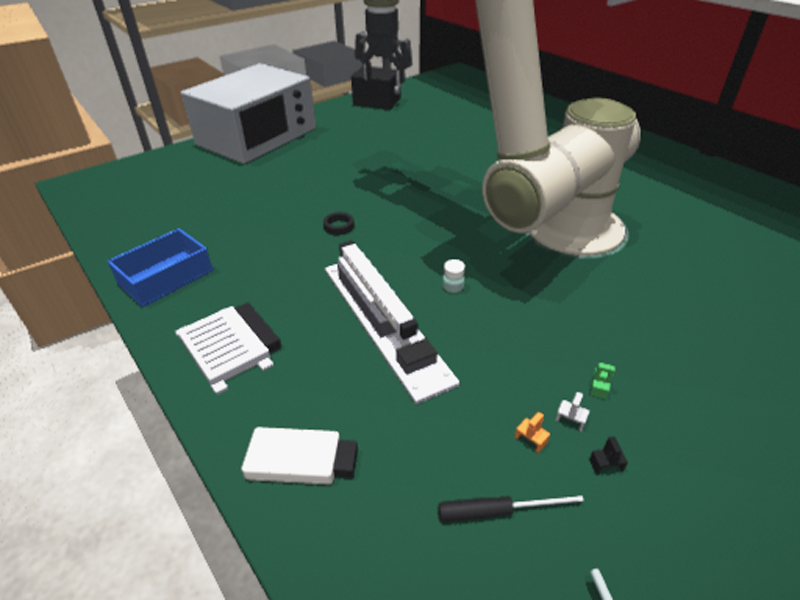

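Top view (800 px): stand with its base corners at about (317,250), (541,290), (534,336) and (308,297); the nose rest is at the left and the tail at the right. The clip-shaped things are orange (222,299), bare grey/white (210,344), black (162,330) and green (213,397). The grey one fits "bare steel"; I'll confirm it in a close crop.

Run:
```python
from h import *
np.set_printoptions(precision=1,suppress=True)
f=np.load("first.npz");T=cam("top");S=cam("scene")
for p in[(317,250),(541,290),(534,336),(308,297)]: print("base",onz(T,np.array(p)*.64,12))
print("clip",tri([(T,(137,219.8)),(S,(367,265))]))
print("jar",onz(T,np.array((424,390))*.64,55),"tape",onz(T,np.array((618,357))*.64,10))
print("nose cap scene z65",onz(S,np.array((408,328))*.64,65),"tail",onz(S,np.array((347,250))*.64,65))
for n,p in [("or",(222,299)),("bl",(162,330)),("gr",(213,397))]: print(n,onz(T,np.array(p)*.64,40))
s=ctrl.sense();print(Rn.from_quat(np.roll(s["ee_rot"],-1)).as_matrix())
c=ctrl.get_calibration("wrist");print(c)
```

```text
base [617.6 171.5  12. ]
base [ 546.3 -221.1   12. ]
base [ 464.9 -206.1   12. ]
base [532.5 184.8  12. ]
clip [448.2 346.8  11.7]
jar [367.3 -15.3  55. ] tape [ 429.2 -349.    10. ]
nose cap scene z65 [561.1  76.9  65. ] tail [ 515.  -178.1   65. ]
or [522.1 327.   40. ]
bl [468.3 425.   40. ]
gr [356.2 332.6  40. ]
[[ 0.3 -0.9 -0. ]
 [-0.9 -0.3  0. ]
 [-0.  -0.  -1. ]]
{'K': array([[321.9,   0. , 251.9],
       [  0. , 321.9, 191.7],
       [  0. ,   0. ,   1. ]]), 'tool_from_camera': array([[   1. ,   -0. ,    0. ,    0.2],
       [   0. ,    1. ,    0.3,  -77.7],
       [  -0. ,   -0.3,    1. , -143. ],
       [   0. ,    0. ,    0. ,    1. ]])}
```

```bash
cat >> h.py <<'E'
U=np.array([.176,.984,0]);U/=np.linalg.norm(U)
def Rdown(y): # tool down with tool y axis along y
    y=np.array(y,float);y/=np.linalg.norm(y);z=np.array([0,0,-1.]);return np.column_stack([np.cross(y,z),y,z])
def plan(p,R,n,start=None):
    s=ctrl.sense();q=s["ee_rot"];P,A=start or (np.array(s["eef_pos"],float),Rn.from_quat([q[1],q[2],q[3],q[0]]).as_matrix())
    p=np.array(p,float);dv=Rn.from_matrix(A.T@R).as_rotvec(degrees=True);A0=A;P0=P;out=[]
    for i in range(1,n+1):
        d=A.T@(P0+(p-P0)*i/n-P);d=np.round(d,1 if n<6 else 0) if i<n else np.round(d,1)
        tgt=A0@Rn.from_rotvec(dv*i/n,degrees=True).as_matrix()
        r=np.round(Rn.from_matrix(A.T@tgt).as_rotvec(degrees=True),1)
        out.append([d.tolist(),r.tolist()]);P=P+A@d;A=A@Rn.from_rotvec(r,degrees=True).as_matrix()
    print(str(out).replace(" ","").replace(".0,",",").replace(".0]","]").replace("-0,","0,").replace("-0]","0]"));return P,A
E
python3 - <<'E'
from h import *
plan([536,-41,231],Rdown(-U),16)
E
```

```text
[[[-19,-31,0],[0,0,-3.7]],[[-17,-31,0],[0,0,-3.7]],[[-14,-33,0],[0,0,-3.8]],[[-13,-34,0],[0,0,-3.7]],[[-10,-34,0],[0,0,-3.7]],[[-8,-35,0],[0,0,-3.7]],[[-6,-35,0],[0,0,-3.8]],[[-4,-36,0],[0,0,-3.7]],[[-1,-36,0],[0,0,-3.7]],[[1,-36,0],[0,0,-3.7]],[[4,-35,0],[0,0,-3.8]],[[6,-36,0],[0,0,-3.7]],[[8,-35,0],[0,0,-3.7]],[[10,-34,0],[0,0,-3.7]],[[13,-33,0],[0,0,-3.8]],[[14.5,-33.2,0.3],[0,0,-3.7]]]
```

Request:
play_rows:
  motion:
    - [[-19,-31,0],[0,0,-3.7]]
    - [[-17,-31,0],[0,0,-3.7]]
    - [[-14,-33,0],[0,0,-3.8]]
    - [[-13,-34,0],[0,0,-3.7]]
    - [[-10,-34,0],[0,0,-3.7]]
    - [[-8,-35,0],[0,0,-3.7]]
    - [[-6,-35,0],[0,0,-3.8]]
    - [[-4,-36,0],[0,0,-3.7]]
    - [[-1,-36,0],[0,0,-3.7]]
    - [[1,-36,0],[0,0,-3.7]]
    - [[4,-35,0],[0,0,-3.8]]
    - [[6,-36,0],[0,0,-3.7]]
    - [[8,-35,0],[0,0,-3.7]]
    - [[10,-34,0],[0,0,-3.7]]
    - [[13,-33,0],[0,0,-3.8]]
    - [[14.5,-33,0],[0,0,-3.7]]
    - [[0,0,0],[0,0,0]]
    - [[0,0,0],[0,0,0]]
  fingers: 0

```text
time_s: 2.65
eef_pos: [536.3, -39.9, 230.9]
ee_rot: [0.0, 0.996, -0.087, -0.0]
force: [-0.8, -1.2, -0.1]
grip_width: 0.001
```

Run:
```python
from h import *
np.set_printoptions(precision=1,suppress=True)
s=ctrl.sense();w=ctrl.capture("wrist");np.savez("w1.npz",w=w,p=s["eef_pos"],q=s["ee_rot"])
print(s["eef_pos"],s["ee_rot"],s["force"],s["time_s"])
save("w1.png",cv2.resize(w,(800,600),interpolation=cv2.INTER_CUBIC))
C=cam("wrist",s)
for n in["edge","channel","nose_rest","bar_mid","bar_tail","jar"]:
    for r in ctrl.spot_in("wrist",n): print(n,np.array(r["position"])*[800,600],round(r["p"],2))
plan([548,24,231],Rdown(-U),2)
```

```text
[536.3 -39.9 230.9] [ 0.   1.  -0.1 -0. ] [-0.8 -1.2 -0.1] 2.65
edge [373.  160.3] 0.8
channel [373.4 167.2] 0.6
nose_rest [373.4 166.6] 0.63
bar_mid [403.6 201.5] 0.81
bar_tail [406.1 201.5] 0.95
jar [150.8 262.5] 0.79
[[[0.2,-33.5,0.2],[0,0,0]],[[0.3,-33.6,0.3],[0,0,-0.1]]]
```

View pics/w1.png

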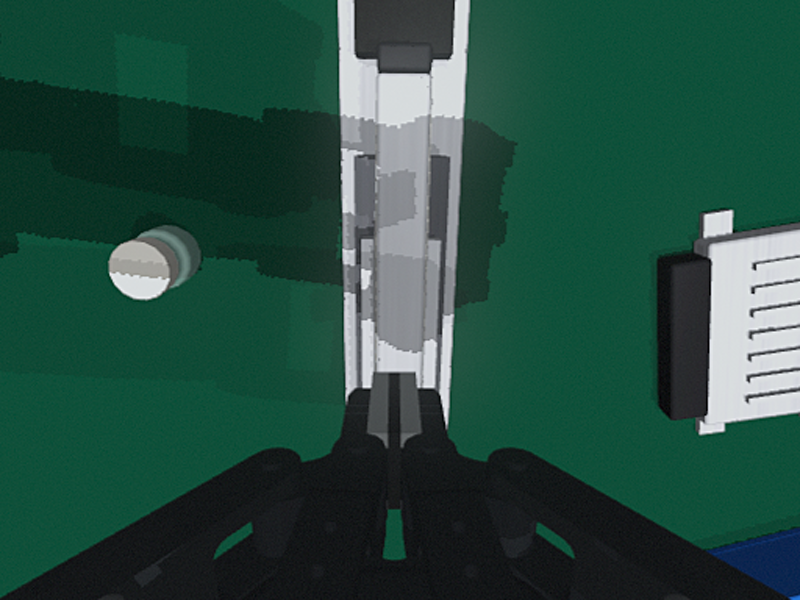

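Wrist view 1: the deck's square end crosses at row 155, columns 357 to 450. The strip ends are at row 237, and the bar's nose cap is at (405,43–72). The nose rest is at the top and the jar is off to the left at (150,262). I'll move forward for a second view of the edge and nose.

Request:
play_rows:
  motion:
    - [[0,-33,0],[0,0,0]]
    - [[0,-33,0],[0,0,0]]
    - [[0,0,0],[0,0,0]]
    - [[0,0,0],[0,0,0]]

```text
time_s: 3.33
eef_pos: [547.5, 24.5, 231.4]
ee_rot: [0.0, 0.996, -0.088, 0.0]
force: [-0.4, -0.3, 0.2]
grip_width: 0.0
```

Run:
```python
from h import *
np.set_printoptions(precision=1,suppress=True)
s=ctrl.sense();w=ctrl.capture("wrist");np.savez("w2.npz",w=w,p=s["eef_pos"],q=s["ee_rot"])
print(s["eef_pos"],s["time_s"])
f=np.load("w1.npz")
o=[cv2.resize(x[:,200:330],(400,1181))for x in (f["w"],w)]
save("w12.png",np.hstack([o[0][:600],o[1][200:800]]))
```

```text
[547.5  24.5 231.4] 3.3333
```

View pics/w12.png

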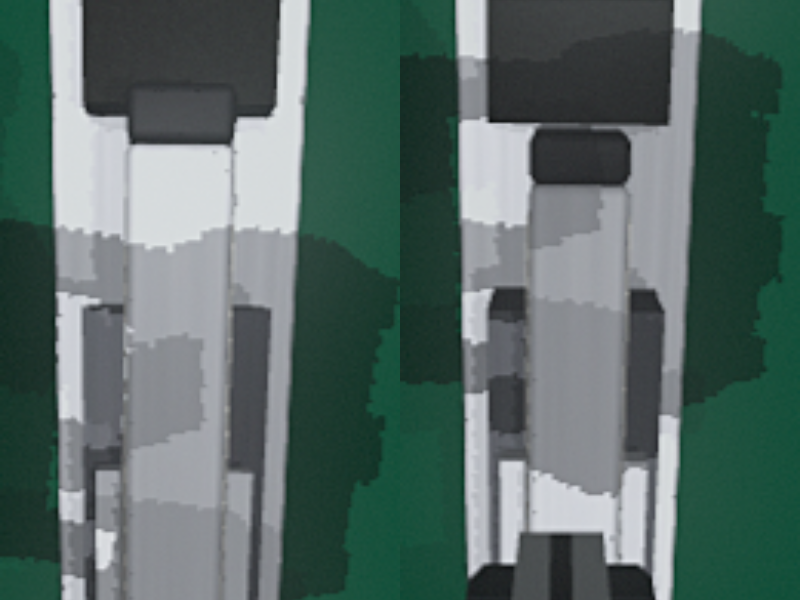

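Run:
```python
from h import *
np.set_printoptions(precision=1,suppress=True)
def C(n):
    f=np.load(n);return cam("wrist",dict(ee_rot=f["q"],eef_pos=f["p"]))
A,B=C("w1.npz"),C("w2.npz")
a=lambda x,y:(200+x/3.077,y/3.0755); b=lambda x,y:(200+(x-400)/3.077,(y+200)/3.0755)
D={"edgeL":((84,306),(490,310)),"edgeR":((270,308),(663,312)),"seamL":((128,143),(530,184)),"seamR":((235,143),(628,184)),"stripR":((253,471),(645,458)),"stripL":((95,468),(499,459))}
X={}
for k,(p,q) in D.items():
    X[k]=tri([(A,a(*p)),(B,b(*q))]);z=80 if "seam" in k else 60 if "strip" in k else 50
    print(k,X[k],onz(A,a(*p),z),onz(B,b(*q),z))
print("capfront",onz(A,a(132,86),80),onz(A,a(232,86),80))
d=X["edgeR"]-X["edgeL"];print(np.linalg.norm(d),np.degrees(np.arctan2(d[1],d[0])))
T=cam("top")
for p in[(317,250),(541,290),(534,336),(308,297)]:
    o=onz(T,np.array(p)*.64,12)
```

```text
edgeL [524.6  30.5  52.3] [524.2  30.5  50. ] [524.5  30.   50. ]
edgeR [581.4  19.9  53. ] [581.8  19.7  50. ] [581.5  19.2  50. ]
seamL [546.7  71.2  76.8] [546.7  70.9  80. ] [546.8  71.6  80. ]
seamR [575.4  66.2  77. ] [575.4  65.8  80. ] [575.   66.6  80. ]
stripR [568.1 -29.2  56.8] [568.4 -28.6  60. ] [567.6 -27.8  60. ]
stripL [518.9 -18.4  62.7] [518.7 -18.9  60. ] [518.5 -19.5  60. ]
capfront [550.4  84.5  80. ] [576.7  79.8  80. ]
57.80421540585435 -10.562404940088179
```

```bash
sed -i 's/^U=np.array.*$/U=np.array([.1857,.9826,0]);U\/=np.linalg.norm(U);E0=np.array([553.,25,50])/' h.py
cat >> h.py <<'E'
def st(s,z): return np.array([*(E0+s*U)[:2],z])
def so(p):
    d=np.array(p)-E0; return d@U, d@np.array([-U[1],U[0],0])
E
python3 - <<'E'
from h import *
x=plan(st(-248,150),Rdown(-U),8)
plan(st(-248,66),Rdown(-U),4,x)
E
```

```text
[[[0,31,10],[0,0,0.1]],[[1,30,10],[0,0,0]],[[0,31,11],[0,0,0.1]],[[1,31,10],[0,0,0.1]],[[0,31,10],[0,0,0.1]],[[1,30,10],[0,0,0]],[[0,31,10],[0,0,0.1]],[[0.7,30.6,10.4],[0,0,0.1]]]
[[[0,0,21],[0,0,0]],[[0,0,21],[0,0,0]],[[0,0,21],[0,0,0]],[[0,0,21],[0,0,0]]]
```

Request:
play_rows:
  motion:
    - [[0,31,10],[0,0,0.1]]
    - [[1,30,10],[0,0,0]]
    - [[0,31,11],[0,0,0.1]]
    - [[1,31,10],[0,0,0.1]]
    - [[0,31,10],[0,0,0.1]]
    - [[1,30,10],[0,0,0]]
    - [[0,31,10],[0,0,0.1]]
    - [[0.7,30.6,10.4],[0,0,0.1]]
    - [[0,0,21],[0,0,0]]
    - [[0,0,21],[0,0,0]]
    - [[0,0,21],[0,0,0]]
    - [[0,0,21],[0,0,0]]
    - [[0,0,0],[0,0,0]]
    - [[0,0,0],[0,0,0]]

```text
time_s: 4.55
eef_pos: [506.3, -219.2, 65.8]
ee_rot: [-0.0, 0.996, -0.094, -0.001]
force: [0.9, 0.3, 1.2]
grip_width: -0.0
```

Run:
```python
from h import *
np.set_printoptions(precision=1,suppress=True)
s=ctrl.sense();w=ctrl.capture("wrist");a=ctrl.capture("scene");b=ctrl.capture("top");np.savez("p0.npz",w=w,a=a,b=b)
print(s["eef_pos"],so(s["eef_pos"]),s["force"])
save("p0.png",np.hstack([cv2.resize(w,(400,300)),cv2.resize(a[130:280,180:330],(400,400))[50:350]]))
```

```text
[ 506.3 -219.2   65.8] (np.float64(-248.60009719937867), np.float64(0.582526899695762)) [0.9 0.3 1.2]
```

View pics/p0.png

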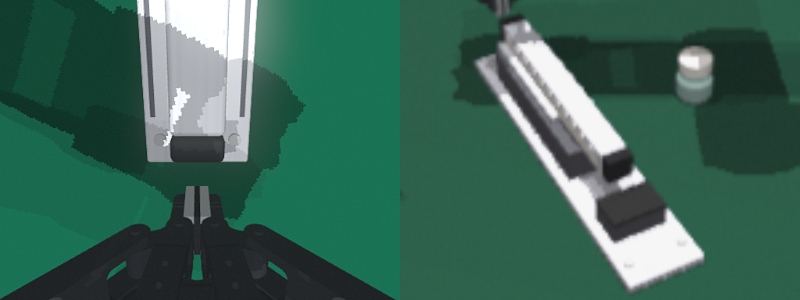

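Request:
play_rows:
  motion:
    - [[0,-6,0],[0,0,0]]
    - [[0,-6,0],[0,0,0]]
    - [[0,-6,0],[0,0,0]]
    - [[0,-6,0],[0,0,0]]
    - [[0,-6,0],[0,0,0]]
    - [[0,-6,0],[0,0,0]]
    - [[0,-6,0],[0,0,0]]
    - [[0,-6,0],[0,0,0]]
    - [[0,-4,0],[0,0,0]]
    - [[0,-3,0],[0,0,0]]
    - [[0,-2,0],[0,0,0]]
    - [[0,0,0],[0,0,0]]
    - [[0,5,0],[0,0,0]]
    - [[0,0,0],[0,0,0]]
    - [[0,0,0],[0,0,0]]

```text
time_s: 5.95
eef_pos: [516.3, -167.4, 65.5]
ee_rot: [-0.0, 0.996, -0.094, -0.0]
force: [-0.5, 0.3, -0.1]
grip_width: 0.003
```

```bash
cat > step.py <<'E'
from h import *
import sys
np.set_printoptions(precision=1,suppress=True)
n=sys.argv[1];s=ctrl.sense();a=ctrl.capture("scene");w=ctrl.capture("wrist")
np.savez(n+".npz",w=w,a=a,p=s["eef_pos"],q=s["ee_rot"])
print("s",so(s["eef_pos"]),"z",s["eef_pos"][2],s["time_s"],"F",s["force"])
# column profile along bar axis in the wrist image, tail seam rows (dark cap)
g=w[...,:3].mean(2);pr=g[:,240:266].mean(1);d=np.diff(pr)
print("rows with steps",[(int(i),int(d[i])) for i in np.argsort(-abs(d))[:8]])
row=g[int(sys.argv[2]) if len(sys.argv)>2 else 60,150:360]
# width of white strip just ahead of the cap, a rise of the tail widens it
E
python3 step.py p1
python3 - <<'E'
from h import *
f=np.load("p1.npz");save("p1.png",np.hstack([cv2.resize(f["w"],(512,384))[:300,100:420],cv2.resize(f["a"][130:280,180:330],(400,400))[50:350]]))
E
```

```text
s (np.float64(-195.86237237774526), np.float64(0.35708054832637487)) z 65.50613684854936 5.95 F [-0.5  0.3 -0.1]
rows with steps [(201, -49), (233, 25), (202, -25), (66, -19), (276, 15), (237, 15), (357, -12), (279, -12)]
```

View pics/p1.png

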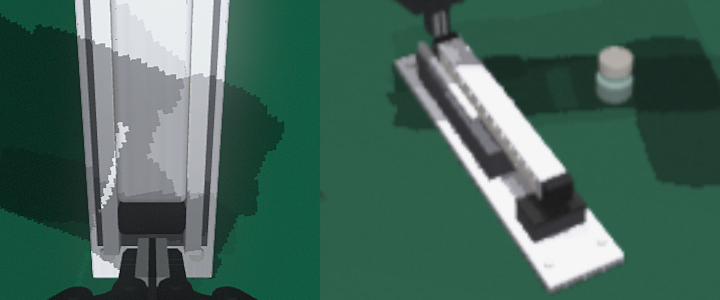

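Request:
play_rows:
  motion:
    - [[0,-5,0],[0,0,0]]
    - [[0,-3,0],[0,0,0]]
    - [[0,-1,0],[0,0,0]]
    - [[0,0,0],[0,0,0]]
    - [[0,5,0],[0,0,0]]
    - [[0,0,0],[0,0,0]]
    - [[0,0,0],[0,0,0]]
    - [[0,0,0],[0,0,0]]

```text
time_s: 6.72
eef_pos: [517.3, -163.6, 65.9]
ee_rot: [-0.0, 0.996, -0.094, -0.0]
force: [-0.7, -0.1, -0.3]
grip_width: -0.001
```

```bash
python3 step.py p2
```

```text
s (np.float64(-191.9062823964248), np.float64(0.059099552379230605)) z 65.88987735297233 6.7167 F [-0.7 -0.1 -0.3]
rows with steps [(201, -54), (202, -23), (233, 22), (276, 15), (237, 15), (66, -13), (70, -13), (279, -12)]
```

Request:
play_rows:
  motion:
    - [[0,-5,0],[0,0,0]]
    - [[0,-3,0],[0,0,0]]
    - [[0,-1,0],[0,0,0]]
    - [[0,0,0],[0,0,0]]
    - [[0,5,0],[0,0,0]]
    - [[0,0,0],[0,0,0]]
    - [[0,0,0],[0,0,0]]
    - [[0,0,0],[0,0,0]]

```text
time_s: 7.48
eef_pos: [518.0, -159.6, 65.9]
ee_rot: [-0.0, 0.996, -0.094, -0.0]
force: [-0.4, -0.5, -0.1]
grip_width: -0.0
```

```bash
python3 step.py p3
```

```text
s (np.float64(-187.8954002261465), np.float64(0.05866946103102136)) z 65.87935410924956 7.4833 F [-0.4 -0.5 -0.1]
rows with steps [(201, -55), (202, -23), (233, 22), (70, -17), (67, -17), (276, 15), (237, 15), (279, -12)]
```

Request:
play_rows:
  motion:
    - [[0,-5,0],[0,0,0]]
    - [[0,-3,0],[0,0,0]]
    - [[0,-1,0],[0,0,0]]
    - [[0,0,0],[0,0,0]]
    - [[0,5,0],[0,0,0]]
    - [[0,0,0],[0,0,0]]
    - [[0,0,0],[0,0,0]]
    - [[0,0,0],[0,0,0]]

```text
time_s: 8.25
eef_pos: [518.8, -155.7, 65.9]
ee_rot: [-0.0, 0.996, -0.094, -0.0]
force: [-0.5, 0.2, 0.3]
grip_width: -0.0
```

```bash
python3 step.py p4
```

```text
s (np.float64(-183.90475086703032), np.float64(0.05337546862117)) z 65.86700510601801 8.25 F [-0.5  0.2  0.3]
rows with steps [(201, -54), (202, -23), (233, 22), (237, 15), (71, -15), (276, 15), (67, -14), (70, -13)]
```

Request:
play_rows:
  motion:
    - [[0,-5,0],[0,0,0]]
    - [[0,-3,0],[0,0,0]]
    - [[0,-1,0],[0,0,0]]
    - [[0,0,0],[0,0,0]]
    - [[0,5,0],[0,0,0]]
    - [[0,0,0],[0,0,0]]
    - [[0,0,0],[0,0,0]]
    - [[0,0,0],[0,0,0]]

```text
time_s: 9.02
eef_pos: [519.6, -151.8, 65.9]
ee_rot: [-0.0, 0.996, -0.094, 0.0]
force: [0.3, 0.3, 1.2]
grip_width: 0.002
```

```bash
python3 step.py p5
```

```text
s (np.float64(-179.91570708493703), np.float64(0.027109077889348573)) z 65.89061850183332 9.0167 F [0.3 0.3 1.2]
rows with steps [(201, -54), (202, -23), (233, 22), (237, 15), (68, -15), (71, -15), (276, 15), (279, -12)]
```

Request:
play_rows:
  motion:
    - [[0,-5,0],[0,0,0]]
    - [[0,-3,0],[0,0,0]]
    - [[0,-1,0],[0,0,0]]
    - [[0,0,0],[0,0,0]]
    - [[0,5,0],[0,0,0]]
    - [[0,0,0],[0,0,0]]
    - [[0,0,0],[0,0,0]]
    - [[0,0,0],[0,0,0]]

```text
time_s: 9.78
eef_pos: [520.3, -147.8, 65.9]
ee_rot: [-0.0, 0.996, -0.094, -0.0]
force: [-0.6, 0.6, -0.3]
grip_width: 0.001
```

```bash
python3 step.py p6
```

```text
s (np.float64(-175.88708988221856), np.float64(0.04996671799099875)) z 65.87537531963194 9.7833 F [-0.6  0.6 -0.3]
rows with steps [(201, -54), (202, -23), (233, 21), (276, 15), (237, 15), (72, -14), (68, -13), (357, -13)]
```

Request:
play_rows:
  motion:
    - [[0,-5,0],[0,0,0]]
    - [[0,-3,0],[0,0,0]]
    - [[0,-1,0],[0,0,0]]
    - [[0,0,0],[0,0,0]]
    - [[0,5,0],[0,0,0]]
    - [[0,0,0],[0,0,0]]
    - [[0,0,0],[0,0,0]]
    - [[0,0,0],[0,0,0]]

```text
time_s: 10.55
eef_pos: [521.0, -143.9, 65.9]
ee_rot: [-0.0, 0.996, -0.094, -0.0]
force: [0.1, -0.3, 0.5]
grip_width: -0.001
```

```bash
python3 step.py p7
```

```text
s (np.float64(-171.8990990153759), np.float64(0.05820709704077176)) z 65.8678548078605 10.55 F [ 0.1 -0.3  0.5]
rows with steps [(201, -54), (233, 22), (202, -22), (72, -17), (237, 15), (276, 15), (68, -12), (357, -12)]
```

Request:
play_rows:
  motion:
    - [[0,-5,0],[0,0,0]]
    - [[0,-3,0],[0,0,0]]
    - [[0,-1,0],[0,0,0]]
    - [[0,0,0],[0,0,0]]
    - [[0,5,0],[0,0,0]]
    - [[0,0,0],[0,0,0]]
    - [[0,0,0],[0,0,0]]
    - [[0,0,0],[0,0,0]]

```text
time_s: 11.32
eef_pos: [521.8, -140.0, 65.9]
ee_rot: [-0.0, 0.996, -0.094, -0.0]
force: [0.2, -0.2, 0.5]
grip_width: 0.001
```

```bash
python3 step.py p8
```

```text
s (np.float64(-167.88950934371096), np.float64(0.04322999128905444)) z 65.8763582148522 11.3167 F [ 0.2 -0.2  0.5]
rows with steps [(201, -53), (202, -23), (233, 22), (76, -16), (276, 16), (237, 15), (72, -14), (73, -12)]
```

Request:
play_rows:
  motion:
    - [[0,-5,0],[0,0,0]]
    - [[0,-3,0],[0,0,0]]
    - [[0,-1,0],[0,0,0]]
    - [[0,0,0],[0,0,0]]
    - [[0,5,0],[0,0,0]]
    - [[0,0,0],[0,0,0]]
    - [[0,0,0],[0,0,0]]
    - [[0,0,0],[0,0,0]]

```text
time_s: 12.08
eef_pos: [522.5, -136.1, 65.9]
ee_rot: [-0.0, 0.996, -0.094, 0.0]
force: [-0.2, -0.3, 0.1]
grip_width: -0.003
```

```bash
python3 step.py p9
```

```text
s (np.float64(-163.91121787965824), np.float64(0.03348523193995979)) z 65.90414979935493 12.0833 F [-0.2 -0.3  0.1]
rows with steps [(201, -54), (202, -23), (233, 22), (73, -18), (276, 15), (237, 14), (76, -14), (279, -12)]
```

Request:
play_rows:
  motion:
    - [[0,-5,0],[0,0,0]]
    - [[0,-3,0],[0,0,0]]
    - [[0,-1,0],[0,0,0]]
    - [[0,0,0],[0,0,0]]
    - [[0,5,0],[0,0,0]]
    - [[0,0,0],[0,0,0]]
    - [[0,0,0],[0,0,0]]
    - [[0,0,0],[0,0,0]]

```text
time_s: 12.85
eef_pos: [523.3, -132.1, 65.9]
ee_rot: [-0.0, 0.996, -0.094, -0.0]
force: [0.5, 0.5, -0.0]
grip_width: -0.003
```

```bash
python3 step.py p10
```

```text
s (np.float64(-159.90312057227956), np.float64(0.022824874795047072)) z 65.87277486576329 12.85 F [ 0.5  0.5 -0. ]
rows with steps [(201, -54), (233, 22), (202, -22), (77, -16), (276, 16), (237, 15), (73, -13), (279, -13)]
```

Request:
play_rows:
  motion:
    - [[0,-5,0],[0,0,0]]
    - [[0,-3,0],[0,0,0]]
    - [[0,-1,0],[0,0,0]]
    - [[0,0,0],[0,0,0]]
    - [[0,5,0],[0,0,0]]
    - [[0,0,0],[0,0,0]]
    - [[0,0,0],[0,0,0]]
    - [[0,0,0],[0,0,0]]

```text
time_s: 13.62
eef_pos: [524.0, -128.2, 65.9]
ee_rot: [-0.0, 0.996, -0.094, -0.0]
force: [-0.4, -0.3, 0.2]
grip_width: 0.004
```

```bash
python3 step.py p11
```

```text
s (np.float64(-155.91047543239173), np.float64(0.0519959711498692)) z 65.87478836936084 13.6167 F [-0.4 -0.3  0.2]
rows with steps [(201, -54), (202, -23), (233, 22), (276, 16), (237, 15), (74, -15), (77, -14), (279, -12)]
```

Request:
play_rows:
  motion:
    - [[0,-5,0],[0,0,0]]
    - [[0,-3,0],[0,0,0]]
    - [[0,-1,0],[0,0,0]]
    - [[0,0,0],[0,0,0]]
    - [[0,5,0],[0,0,0]]
    - [[0,0,0],[0,0,0]]
    - [[0,0,0],[0,0,0]]
    - [[0,0,0],[0,0,0]]

```text
time_s: 14.38
eef_pos: [524.8, -124.3, 65.9]
ee_rot: [-0.0, 0.996, -0.094, -0.0]
force: [-0.1, -0.1, -0.1]
grip_width: 0.001
```

```bash
python3 step.py p12
```

```text
s (np.float64(-151.91124855456218), np.float64(0.0241955696526601)) z 65.88259380384156 14.3833 F [-0.1 -0.1 -0.1]
rows with steps [(325, 58), (201, -57), (328, -36), (327, -24), (202, -24), (233, 23), (324, 17), (276, 16)]
```

Request:
play_rows:
  motion:
    - [[0,-5,0],[0,0,0]]
    - [[0,-3,0],[0,0,0]]
    - [[0,-1,0],[0,0,0]]
    - [[0,0,0],[0,0,0]]
    - [[0,5,0],[0,0,0]]
    - [[0,0,0],[0,0,0]]
    - [[0,0,0],[0,0,0]]
    - [[0,0,0],[0,0,0]]

```text
time_s: 15.15
eef_pos: [525.5, -120.3, 65.9]
ee_rot: [-0.0, 0.996, -0.094, -0.0]
force: [0.4, 0.6, 0.2]
grip_width: -0.002
```

```bash
python3 step.py p13
```

```text
s (np.float64(-147.89232596724779), np.float64(0.043310392015254634)) z 65.88252712153687 15.15 F [0.4 0.6 0.2]
rows with steps [(325, 58), (201, -58), (332, -39), (333, -36), (202, -25), (233, 24), (78, -17), (324, 17)]
```

Request:
play_rows:
  motion:
    - [[0,-5,0],[0,0,0]]
    - [[0,-3,0],[0,0,0]]
    - [[0,-1,0],[0,0,0]]
    - [[0,0,0],[0,0,0]]
    - [[0,5,0],[0,0,0]]
    - [[0,0,0],[0,0,0]]
    - [[0,0,0],[0,0,0]]
    - [[0,0,0],[0,0,0]]

```text
time_s: 15.92
eef_pos: [526.2, -116.4, 65.9]
ee_rot: [-0.0, 0.996, -0.094, -0.0]
force: [0.1, 0.1, 0.1]
grip_width: -0.004
```

```bash
python3 step.py p14
```

```text
s (np.float64(-143.90418683808758), np.float64(0.03755453003515287)) z 65.86685300287812 15.9167 F [0.1 0.1 0.1]
rows with steps [(201, -60), (325, 57), (337, -46), (336, -37), (202, -27), (233, 26), (324, 18), (276, 17)]
```

Request:
play_rows:
  motion:
    - [[0,-5,0],[0,0,0]]
    - [[0,-3,0],[0,0,0]]
    - [[0,-1,0],[0,0,0]]
    - [[0,0,0],[0,0,0]]
    - [[0,5,0],[0,0,0]]
    - [[0,0,0],[0,0,0]]
    - [[0,0,0],[0,0,0]]
    - [[0,0,0],[0,0,0]]

```text
time_s: 16.68
eef_pos: [527.0, -112.4, 65.8]
ee_rot: [-0.0, 0.996, -0.094, -0.0]
force: [-0.3, 0.2, -0.2]
grip_width: 0.0
```

```bash
python3 step.py p15
```

```text
s (np.float64(-139.87624130075133), np.float64(0.05319970528221095)) z 65.84693115241771 16.6833 F [-0.3  0.2 -0.2]
rows with steps [(201, -61), (341, -46), (329, 37), (233, 34), (202, -32), (342, -25), (325, 25), (237, 18)]
```

Request:
play_rows:
  motion:
    - [[0,-5,0],[0,0,0]]
    - [[0,-3,0],[0,0,0]]
    - [[0,-1,0],[0,0,0]]
    - [[0,0,0],[0,0,0]]
    - [[0,5,0],[0,0,0]]
    - [[0,0,0],[0,0,0]]
    - [[0,0,0],[0,0,0]]
    - [[0,0,0],[0,0,0]]

```text
time_s: 17.45
eef_pos: [527.7, -108.5, 65.9]
ee_rot: [-0.0, 0.996, -0.094, -0.0]
force: [-0.6, 0.1, 0.1]
grip_width: -0.003
```

```bash
python3 step.py p16
```

```text
s (np.float64(-135.8604854350127), np.float64(0.051762144449002075)) z 65.87648204593204 17.45 F [-0.6  0.1  0.1]
rows with steps [(201, -58), (334, 48), (345, -46), (346, -45), (233, 34), (202, -31), (325, 27), (276, 19)]
```

Request:
play_rows:
  motion:
    - [[0,-5,0],[0,0,0]]
    - [[0,-3,0],[0,0,0]]
    - [[0,-1,0],[0,0,0]]
    - [[0,0,0],[0,0,0]]
    - [[0,5,0],[0,0,0]]
    - [[0,0,0],[0,0,0]]
    - [[0,0,0],[0,0,0]]
    - [[0,0,0],[0,0,0]]

```text
time_s: 18.22
eef_pos: [528.5, -104.6, 65.8]
ee_rot: [-0.0, 0.996, -0.094, -0.0]
force: [0.3, 0.3, 0.2]
grip_width: -0.001
```

```bash
python3 step.py p17
```

```text
s (np.float64(-131.88033355080492), np.float64(0.05962994076322524)) z 65.84791272588747 18.2167 F [0.3 0.3 0.2]
rows with steps [(350, -56), (201, -43), (202, -41), (340, 40), (349, -37), (325, 28), (234, 21), (237, 19)]
```

Request:
play_rows:
  motion:
    - [[0,-5,0],[0,0,0]]
    - [[0,-3,0],[0,0,0]]
    - [[0,-1,0],[0,0,0]]
    - [[0,0,0],[0,0,0]]
    - [[0,5,0],[0,0,0]]
    - [[0,0,0],[0,0,0]]
    - [[0,0,0],[0,0,0]]
    - [[0,0,0],[0,0,0]]

```text
time_s: 18.98
eef_pos: [529.2, -100.6, 65.9]
ee_rot: [-0.0, 0.996, -0.094, -0.0]
force: [1.0, -0.5, 0.2]
grip_width: 0.0
```

```bash
python3 step.py p18
```

```text
s (np.float64(-127.87210027226337), np.float64(0.03194148584845944)) z 65.8707740396409 18.9833 F [ 1.  -0.5  0.2]
rows with steps [(345, 69), (354, -63), (201, -55), (353, -39), (237, 37), (202, -29), (325, 26), (238, 20)]
```

Request:
play_rows:
  motion:
    - [[0,-5,0],[0,0,0]]
    - [[0,-3,0],[0,0,0]]
    - [[0,-1,0],[0,0,0]]
    - [[0,0,0],[0,0,0]]
    - [[0,5,0],[0,0,0]]
    - [[0,0,0],[0,0,0]]
    - [[0,0,0],[0,0,0]]
    - [[0,0,0],[0,0,0]]

```text
time_s: 19.75
eef_pos: [530.0, -96.8, 65.9]
ee_rot: [-0.0, 0.996, -0.094, 0.0]
force: [-0.2, 0.8, 0.5]
grip_width: 0.0
```

```bash
python3 step.py p19;  python3 - <<'E'
from h import *
f=np.load("p19.npz");save("p19.png",np.hstack([cv2.resize(f["w"],(512,384))[:300,100:420],cv2.resize(f["a"][130:280,180:330],(400,400))[50:350]]))
E
```

```text
s (np.float64(-123.95199373219431), np.float64(-0.006268457896445533)) z 65.90090298210218 19.75 F [-0.2  0.8  0.5]
rows with steps [(358, -67), (350, 61), (357, -55), (204, -55), (240, 37), (205, -30), (325, 28), (241, 18)]
```

View pics/p19.png

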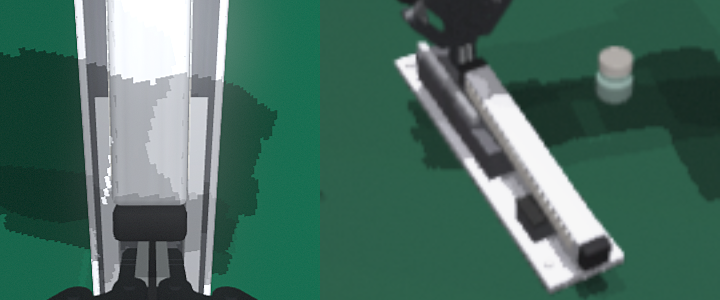

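Run:
```python
from h import *
for n in[1,5,10,15,16,17,18,19]:
    f=np.load(f"p{n}.npz");g=f["w"].mean(2);r=g[215:222,190:320].mean(0);d=np.diff(r)
    i=np.where(r<60)[0];print(n,i[0]+190,i[-1]+190,i[-1]-i[0], g[205:240:5,252].astype(int))
```

```text
1 197 319 122 [40 41 38 35 33 34 58]
5 196 319 123 [37 40 36 35 29 31 56]
10 196 319 123 [36 37 38 34 32 30 55]
15 217 319 102 [49 49 50 46 44 42 74]
16 217 319 102 [54 51 49 48 46 45 76]
17 217 319 102 [55 51 51 47 47 46 73]
18 213 319 106 [51 54 53 50 48 46 41]
19 213 319 106 [78 50 49 50 50 45 41]
```

Run:
```python
from h import *
from scipy.optimize import brentq
th=.1197
def row(n):
    f=np.load(f"p{n}.npz");g=f["w"].mean(2);pr=g[:,240:266].mean(1);d=-np.diff(pr)[190:215];d[d<8]=0
    return (d*np.arange(190,215)).sum()/d.sum()+.5, cam("wrist",dict(ee_rot=f["q"],eef_pos=f["p"])), so(f["p"])[0]
for n in[2,5,10,15,16,17,18,19]:
    r,C,ts=row(n)
    flat=so(onz(C,(252.5,r),80))[0]
    def e(d): return proj(C,st(-d*np.cos(th)+30*np.sin(th),50+d*np.sin(th)+30*np.cos(th)))[1]-r
    print(n,round(r,2),"tcp",round(ts,1),"flat seam",round(flat,2),"rel",round(flat-ts,2),"tilt d",round(brentq(e,60,160),2))
```

```text
2 201.8 tcp -191.9 flat seam -160.15 rel 31.76 tilt d 158.2
5 201.8 tcp -179.9 flat seam -148.16 rel 31.76 tilt d 146.62
10 201.79 tcp -159.9 flat seam -128.13 rel 31.77 tilt d 127.28
15 201.84 tcp -139.9 flat seam -108.12 rel 31.75 tilt d 107.95
16 201.85 tcp -135.9 flat seam -104.12 rel 31.74 tilt d 104.09
17 201.99 tcp -131.9 flat seam -100.19 rel 31.69 tilt d 100.29
18 201.07 tcp -127.9 flat seam -95.78 rel 32.09 tilt d 96.06
19 204.86 tcp -124.0 flat seam -93.58 rel 30.37 tilt d 93.79
```

Run:
```python
from h import *
s=ctrl.sense();print(s["joints"])
p=np.array(s["eef_pos"])-8*U
x=plan(p+[0,0,10],Rdown(-U),2)
x=plan(p+[0,0,134],Rdown(-U),4,x)
x=plan([439,298,200],Rdown(-U),11,x)
```

```text
[-3.97975026e-01  5.29878272e-01  1.64803769e+00  5.60896555e-05
  9.63652449e-01 -2.10656224e-01]
[[[0,4,-5],[0,0,0]],[[0,4,-5],[0,0,0]]]
[[[0,0,-31],[0,0,0]],[[0,0,-31],[0,0,0]],[[0,0,-31],[0,0,0]],[[0,0,-31],[0,0,0]]]
[[[-15,-34,0],[0,0,0]],[[-15,-35,0],[0,0,0]],[[-14,-34,0],[0,0,0]],[[-15,-35,0],[0,0,0]],[[-15,-34,0],[0,0,0]],[[-15,-35,0],[0,0,0]],[[-15,-34,0],[0,0,0]],[[-14,-34,0],[0,0,0]],[[-15,-35,0],[0,0,0]],[[-15,-34,0],[0,0,0]],[[-14.9,-34.8,-0.1],[0,0,0]]]
```

Request:
play_rows:
  motion:
    - [[0,5,0],[0,0,0]]
    - [[0,5,0],[0,0,0]]
    - [[0,0,-31],[0,0,0]]
    - [[0,0,-36],[0,0,0]]
    - [[0,0,-36],[0,0,0]]
    - [[0,0,-31],[0,0,0]]
    - [[-15,-34,0],[0,0,0]]
    - [[-15,-35,0],[0,0,0]]
    - [[-14,-34,0],[0,0,0]]
    - [[-15,-35,0],[0,0,0]]
    - [[-15,-34,0],[0,0,0]]
    - [[-15,-35,0],[0,0,0]]
    - [[-15,-34,0],[0,0,0]]
    - [[-14,-34,0],[0,0,0]]
    - [[-15,-35,0],[0,0,0]]
    - [[-15,-34,0],[0,0,0]]
    - [[-15,-37,0],[0,0,0]]
    - [[0,0,0],[0,0,0]]
    - [[0,0,0],[0,0,0]]
  fingers: 45

```text
time_s: 21.43
eef_pos: [438.5, 299.3, 199.7]
ee_rot: [0.0, 0.996, -0.092, -0.0]
force: [-0.3, -1.5, -0.4]
grip_width: 0.531
```

Run:
```python
from h import *
np.set_printoptions(precision=1,suppress=True)
s=ctrl.sense();w=ctrl.capture("wrist");np.savez("c1.npz",w=w,p=s["eef_pos"],q=s["ee_rot"])
print(s["eef_pos"],s["joints"],s["time_s"]);C=cam("wrist",s)
for n in["clip_mid","clip_eye"]:
    for r in ctrl.spot_in("wrist",n):
        uv=np.array(r["position"])*[512,384];print(n,uv,round(r["p"],2),onz(C,uv,30))
save("c1.png",cv2.resize(w,(800,600),interpolation=cv2.INTER_CUBIC))
```

```text
[438.5 299.3 199.7] [ 0.4  0.4  1.5 -0.   1.3  0.6] 21.4333
clip_mid [333.2 118.1] 0.97 [523.5 334.8  30. ]
clip_mid [264.   19.5] 0.97 [473.2 429.6  30. ]
clip_mid [170.9 145.1] 0.84 [365.1 338.2  30. ]
clip_mid [249.9 117.4] 0.65 [445.8 350.   30. ]
clip_eye [261.1  17.7] 0.91 [471.  431.5  30. ]
clip_eye [250.3 118.3] 0.8 [446.  349.1  30. ]
clip_eye [335.  116.8] 0.71 [525.3 335.7  30. ]
clip_eye [170.9 144.2] 0.63 [365.4 339.   30. ]
```

View pics/c1.png

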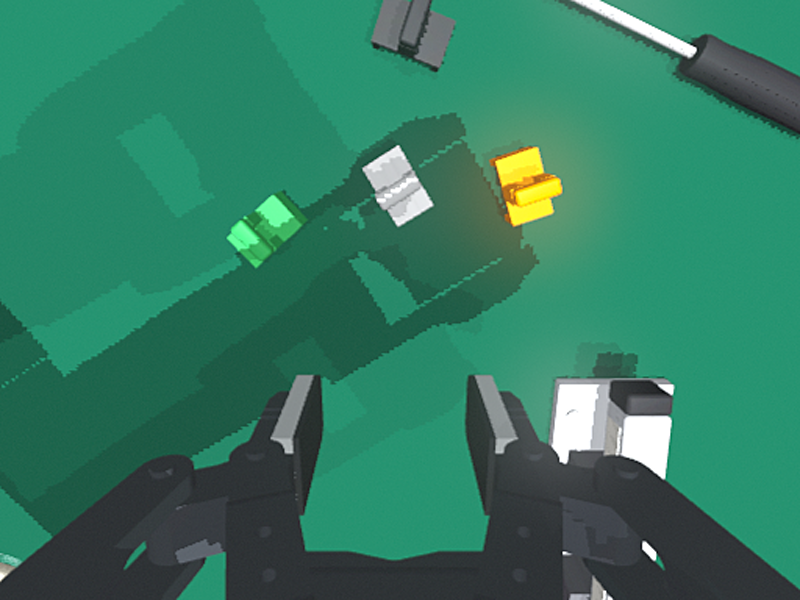

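The four look-alikes are black (414,30), green (265,228), orange (525,186) and plain grey metal (397,186). The grey one is the bare steel clip. I'll turn in line with it, look again from a second place, and include an enlarged crop.

Run:
```python
from h import *
np.set_printoptions(precision=1,suppress=True)
f=np.load("c1.npz");C=cam("wrist",dict(ee_rot=f["q"],eef_pos=f["p"]))
P=[onz(C,np.array(p)*.64,23) for p in[(362,166),(400,146),(432,208),(400,226)]]
print(P, [np.linalg.norm(P[i]-P[i-1]) for i in range(4)]);m=sum(P)/4
y=(P[2]+P[3]-P[0]-P[1]);print("mid",m,"yang",np.degrees(np.arctan2(y[1],y[0])))
y/=np.linalg.norm(y)
# tool x along clip y
z=np.array([0,0,-1.]);R=np.column_stack([y,np.cross(z,y),z]);print(R)
t=m-40*(-R[:,1]);t[2]=160
plan(t,R,10)
```

```text
[array([430.3, 362.9,  23. ]), array([455.4, 370.2,  23. ]), array([468.5, 329.7,  23. ]), array([446.7, 322.2,  23. ])] [np.float64(43.873794678746016), np.float64(26.130017294446844), np.float64(42.58099144398754), np.float64(23.14038236283078)]
mid [450.2 346.3  23. ] yang -70.0647255066756
[[ 0.3 -0.9  0. ]
 [-0.9 -0.3  0. ]
 [ 0.  -0.  -1. ]]
[[[-3,-3,4],[0,0,5.9]],[[-4,-3,4],[0,0,6]],[[-4,-2,4],[0,0,5.9]],[[-4,-2,4],[0,0,5.9]],[[-4,-1,4],[0,0,5.9]],[[-4,-1,4],[0,0,6]],[[-5,-1,4],[0,0,5.9]],[[-4,0,4],[0,0,5.9]],[[-5,1,4],[0,0,5.9]],[[-3.9,0.5,3.8],[0,0,6]]]
```

Request:
play_rows:
  motion:
    - [[-3,-3,4],[0,0,5.9]]
    - [[-4,-3,4],[0,0,6]]
    - [[-4,-2,4],[0,0,5.9]]
    - [[-4,-2,4],[0,0,5.9]]
    - [[-4,-1,4],[0,0,5.9]]
    - [[-4,-1,4],[0,0,6]]
    - [[-5,-1,4],[0,0,5.9]]
    - [[-4,0,4],[0,0,5.9]]
    - [[-5,1,4],[0,0,5.9]]
    - [[-4,0.5,4],[0,0,6]]
    - [[0,0,0],[0,0,0]]
    - [[0,0,0],[0,0,0]]

```text
time_s: 22.58
eef_pos: [412.6, 332.9, 160.0]
ee_rot: [0.0, 0.82, -0.573, 0.0]
force: [0.1, 0.6, -0.2]
grip_width: 0.526
```

Run:
```python
from h import *
np.set_printoptions(precision=1,suppress=True)
s=ctrl.sense();w=ctrl.capture("wrist");np.savez("c2.npz",w=w,p=s["eef_pos"],q=s["ee_rot"])
print(s["eef_pos"],s["time_s"]);C=cam("wrist",s)
for n in["clip_mid","clip_eye"]:
    for r in ctrl.spot_in("wrist",n):
        uv=np.array(r["position"])*[512,384];print(n,uv,round(r["p"],2),onz(C,uv,30))
save("c2.png",cv2.resize(w[40:240,150:370],(660,600),interpolation=cv2.INTER_CUBIC))
```

```text
[412.6 332.9 160. ] 22.5833
clip_mid [246.9 132.3] 0.88 [451.3 350.9  30. ]
clip_mid [229.2 224.5] 0.87 [366.5 337.7  30. ]
clip_mid [165.6  68.5] 0.84 [476.3 428.4  30. ]
clip_mid [300.5  50.1] 0.64 [525.5 333.1  30. ]
clip_eye [231.3 225.7] 0.74 [366.  335.5  30. ]
clip_eye [162.1  68.5] 0.7 [475.4 431.   30. ]
clip_eye [246.9 130.3] 0.6 [452.8 351.5  30. ]
```

View pics/c2.png

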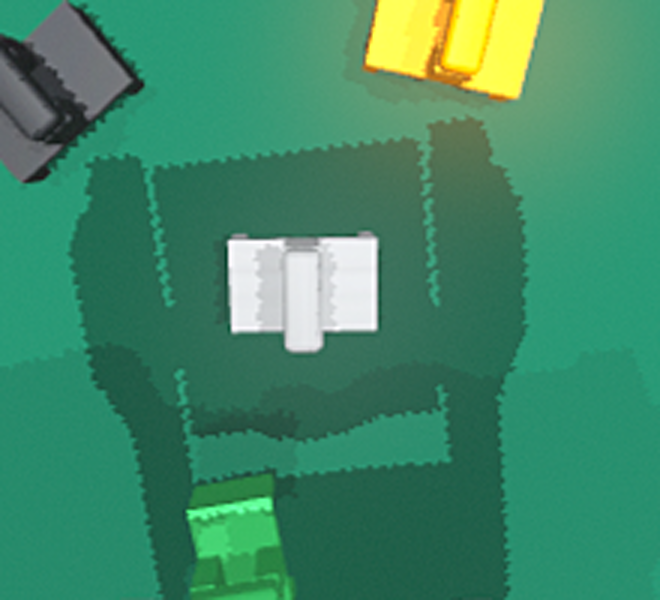

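Run:
```python
from h import *
np.set_printoptions(precision=1,suppress=True)
L=[]
for n in("c1.npz","c2.npz"):
    f=np.load(n);L.append(cam("wrist",dict(ee_rot=f["q"],eef_pos=f["p"])))
c=lambda x,y:(150+x/3,40+y/3)
a=[(362,166),(400,146),(432,208),(400,226)];b=[c(229,239),c(377,237),c(377,329),c(231,331)]
# clip y+: c1 0,1 -> 2,3 ; c2 left->right. c1 (362,166)=? order: left-back..., match by world pos
A=[onz(L[0],np.array(p)*.64,23) for p in a];B=[onz(L[1],p,23) for p in b]
print(np.array(A));print(np.array(B));print("mids",sum(A)/4,sum(B)/4)
ca=np.mean(a,0)*.64;cb=np.mean(b,0);print("tri",tri([(L[0],ca),(L[1],cb)]))
e=[onz(L[1],c(302.5,y),55) for y in(250,350)];print("eye",e,np.linalg.norm(e[0]-e[1]),(e[0]+e[1])/2)
y=B[1]+B[2]-B[0]-B[3];print(np.degrees(np.arctan2(y[1],y[0])))
```

```text
[[431.2 363.   23. ]
 [456.3 370.3  23. ]
 [469.4 329.8  23. ]
 [447.5 322.3  23. ]]
[[454.4 370.7  23. ]
 [469.4 331.4  23. ]
 [444.8 321.9  23. ]
 [429.6 361.7  23. ]]
mids [451.1 346.3  23. ] [449.6 346.4  23. ]
tri [451.  347.2  31.6]
eye [array([461.8, 351.1,  55. ]), array([437.7, 342.4,  55. ])] 25.62409667407176 [449.7 346.7  55. ]
-69.17233497479052
```

Run:
```python
from h import *
a=np.radians(-69.4);y=np.array([np.cos(a),np.sin(a),0]);z=np.array([0,0,-1.]);R=np.column_stack([y,np.cross(z,y),z])
x=plan([450,346.6,90],R,4)
x=plan([450,346.6,28],R,4,x)
```

```text
[[[0.1,-9.9,17.6],[0,0,-0.1]],[[0.1,-9.9,17.5],[0,0,-0.2]],[[0.1,-10,17.6],[0,0,-0.1]],[[0.1,-9.9,17.6],[0,0,-0.2]]]
[[[0,0,15.5],[0,0,0]],[[0,0,15.5],[0,0,0]],[[0,0,15.5],[0,0,0]],[[0,0.1,15.5],[0,0,0]]]
```

Request:
play_rows:
  motion:
    - [[0.1,-10,17.6],[0,0,-0.1]]
    - [[0.1,-10,17.6],[0,0,-0.2]]
    - [[0.1,-10,17.6],[0,0,-0.1]]
    - [[0.1,-10,17.6],[0,0,-0.2]]
    - [[0,0,15.5],[0,0,0]]
    - [[0,0,15.5],[0,0,0]]
    - [[0,0,15.5],[0,0,0]]
    - [[0,0,15.5],[0,0,0]]
    - [[0,0,0],[0,0,0]]
    - [[0,0,0],[0,0,0]]

```text
time_s: 23.57
eef_pos: [449.9, 347.0, 27.5]
ee_rot: [0.0, 0.822, -0.569, -0.0]
force: [0.1, -0.6, 0.7]
grip_width: 0.526
```

Request:
play_rows:
  motion:
    - [[0,0,0],[0,0,0]]
    - [[0,0,0],[0,0,0]]
    - [[0,0,0],[0,0,0]]
    - [[0,0,0],[0,0,0]]
    - [[0,0,0],[0,0,0]]
    - [[0,0,0],[0,0,0]]
    - [[0,0,0],[0,0,0]]
    - [[0,0,0],[0,0,0]]
  fingers: 0
  squeeze: 30

```text
time_s: 24.23
eef_pos: [450.3, 347.4, 28.5]
ee_rot: [-0.001, 0.822, -0.569, 0.0]
force: [0.2, -1.6, 6.4]
grip_width: 0.112
```

```bash
cat >> h.py <<'E'
TH=.1197
def Rbar():
    up=np.sin(TH)*U+np.cos(TH)*np.array([0,0,1.]);al=np.cos(TH)*U-np.sin(TH)*np.array([0,0,1.])
    return np.column_stack([np.cross(-al,-up),-al,-up]),up,al
E
python3 - <<'E'
from h import *
R,up,al=Rbar();s=ctrl.sense();p=np.array(s["eef_pos"]);A=Rn.from_quat(np.roll(s["ee_rot"],-1)).as_matrix()
x=plan(p+[0,0,110],A,4)
tgt=E0+4.3*al+(39.5+1)*up;print(tgt)
x=plan(tgt+50*up,R,12,x)
E
```

```text
[[[0,0,-27.5],[0,0,0]],[[0,-0.1,-27.5],[0,0,0]],[[0,0,-27.5],[0,0,0]],[[0,-0.1,-27.5],[0,0,0]]]
[554.69090453  33.94713404  89.6967207 ]
[[[27,1,0],[-0.5,0.3,-4.9]],[[27,3,0],[-0.6,0.3,-4.9]],[[27,5,0],[-0.5,0.3,-4.9]],[[26,8,1],[-0.5,0.3,-4.8]],[[25,10,0],[-0.5,0.2,-4.9]],[[24,11,1],[-0.6,0.3,-4.9]],[[23,14,1],[-0.5,0.3,-4.9]],[[22,16,2],[-0.5,0.3,-4.9]],[[21,18,1],[-0.6,0.3,-4.9]],[[19,19,2],[-0.5,0.3,-4.9]],[[17,21,2],[-0.5,0.3,-4.9]],[[15.3,22.2,3],[-0.5,0.3,-4.8]]]
```

Request:
play_rows:
  motion:
    - [[0,0,-27.5],[0,0,0]]
    - [[0,0,-27.5],[0,0,0]]
    - [[0,0,-27.5],[0,0,0]]
    - [[0,0,-27.5],[0,0,0]]
    - [[27,1,0],[-0.5,0.3,-4.9]]
    - [[27,3,0],[-0.6,0.3,-4.9]]
    - [[27,5,0],[-0.5,0.3,-4.9]]
    - [[26,8,1],[-0.5,0.3,-4.8]]
    - [[25,10,0],[-0.5,0.2,-4.9]]
    - [[24,11,1],[-0.6,0.3,-4.9]]
    - [[23,14,1],[-0.5,0.3,-4.9]]
    - [[22,16,2],[-0.5,0.3,-4.9]]
    - [[21,18,1],[-0.6,0.3,-4.9]]
    - [[19,19,2],[-0.5,0.3,-4.9]]
    - [[17,21,2],[-0.5,0.3,-4.9]]
    - [[15.3,22.2,3],[-0.5,0.3,-4.8]]
    - [[0,0,0],[0,0,0]]
    - [[0,0,0],[0,0,0]]

```text
time_s: 25.73
eef_pos: [555.2, 38.8, 138.2]
ee_rot: [0.06, 0.994, -0.095, -0.006]
force: [-1.1, 0.1, -0.4]
grip_width: 0.108
```

Run:
```python
from h import *
np.set_printoptions(precision=2,suppress=True)
s=ctrl.sense();w=ctrl.capture("wrist");a=ctrl.capture("scene");np.savez("d1.npz",w=w,a=a,p=s["eef_pos"],q=s["ee_rot"])
R,up,al=Rbar();tgt=E0+4.3*al+(39.5+1)*up
A=Rn.from_quat(np.roll(s["ee_rot"],-1)).as_matrix();d=np.array(s["eef_pos"])-tgt
print("off al,lat,up",d@al,d@R[:,0],d@up,"rot err",Rn.from_matrix(R.T@A).as_rotvec(degrees=True),s["time_s"],s["grip_width"],s["force"])
save("d1.png",np.hstack([cv2.resize(w[:,180:330],(400,600)),np.vstack([cv2.resize(a[130:280,180:330],(400,400)),np.zeros((200,400,3),np.uint8)])]))
# top width of bar (near nose) predicted in image
C=cam("wrist",s)
for sgn in(-15,15):
  print([proj(C,E0+t*al+30*up+sgn*R[:,0]) for t in(20,60,100)])
```

```text
off al,lat,up -0.9257813603738939 -0.3706245414657887 48.75353559463776 rot err [-0.01 -0.08  0.19] 25.7333 0.10796356795045989 [-1.05  0.06 -0.45]
[array([230.12, 185.96]), array([228.55, 124.01]), array([226.77,  53.92])]
[array([275.84, 185.82]), array([277.09, 123.84]), array([278.5 ,  53.71])]
```

View pics/d1.png

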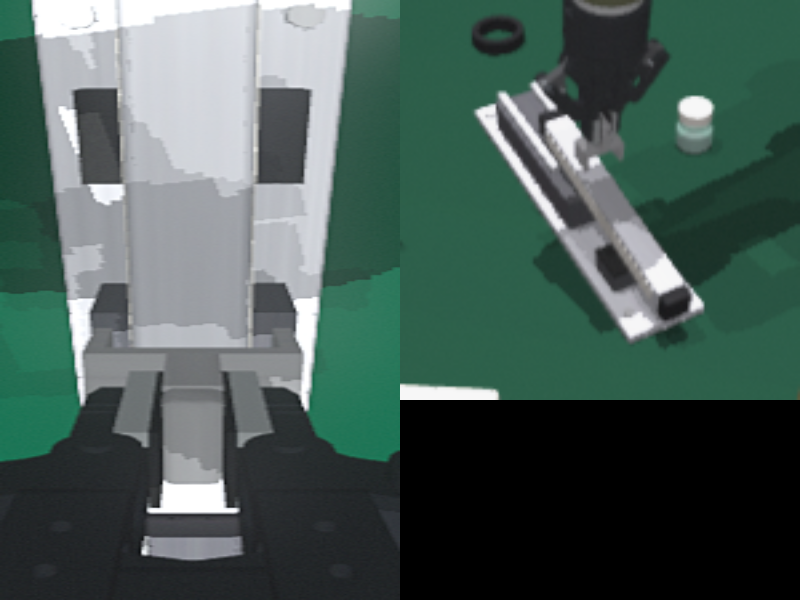

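Run:
```python
from h import *
np.set_printoptions(precision=1,suppress=True)
f=np.load("d1.npz");C=cam("wrist",dict(ee_rot=f["q"],eef_pos=f["p"]));R,up,al=Rbar()
lat=R[:,0]
for z in(50,40,12): print(z,[(proj(C,[*(E0+k*lat)[:2],z])-[180,0])*[2.667,1.5625] for k in(-30,30)])
print("rest far/near",[(proj(C,st(s,38)+k*lat)-[180,0])*[2.667,1.5625] for s in(60,100) for k in(-30,30)])
g=f["w"].mean(2)
for c in(215,220,284,288): 
    v=g[170:225,c].astype(int);print(c,list(v[::1]))
# expected clip top-plate front edge if clip_mid = TCP+1*z
tp=f["p"];A=Rn.from_quat(np.roll(f["q"],-1)).as_matrix()
for k in(-21,21): print("plate front top",(proj(C,tp+A@np.array([k,-13,1+4.5]))-[180,0])*[2.667,1.5625])
```

```text
50 [array([ 89.8, 312. ]), array([299.3, 311.7])]
40 [array([ 93.5, 303.4]), array([295.5, 303. ])]
12 [array([102.4, 282. ]), array([286.1, 281.7])]
rest far/near [array([ 82.8, 183.6]), array([305.1, 183.2]), array([73.8, 89.6]), array([313.4,  89.1])]
215 [np.int64(191), np.int64(193), np.int64(197), np.int64(165), np.int64(157), np.int64(158), np.int64(158), np.int64(157), np.int64(157), np.int64(157), np.int64(158), np.int64(158), np.int64(158), np.int64(160), np.int64(161), np.int64(161), np.int64(164), np.int64(166), np.int64(154), np.int64(136), np.int64(136), np.int64(198), np.int64(176), np.int64(135), np.int64(93), np.int64(56), np.int64(51), np.int64(56), np.int64(61), np.int64(64), np.int64(83), np.int64(91), np.int64(93), np.int64(93), np.int64(91), np.int64(89), np.int64(88), np.int64(88), np.int64(87), np.int64(88), np.int64(99), np.int64(104), np.int64(101), np.int64(103), np.int64(109), np.int64(107), np.int64(111), np.int64(111), np.int64(112), np.int64(114), np.int64(115), np.int64(115), np.int64(113), np.int64(111), np.int64(111)]
220 [np.int64(156), np.int64(156
[... 1740 characters left out ...]
, np.int64(193), np.int64(198), np.int64(184), np.int64(182), np.int64(177), np.int64(179), np.int64(130), np.int64(117), np.int64(74), np.int64(58), np.int64(63), np.int64(67), np.int64(66), np.int64(73), np.int64(72), np.int64(73), np.int64(72), np.int64(73), np.int64(70), np.int64(95), np.int64(97), np.int64(95), np.int64(96), np.int64(95), np.int64(96), np.int64(96), np.int64(96), np.int64(96), np.int64(99), np.int64(118), np.int64(117), np.int64(115), np.int64(116), np.int64(115), np.int64(114), np.int64(116), np.int64(115), np.int64(113), np.int64(116), np.int64(116), np.int64(115), np.int64(115), np.int64(115), np.int64(116)]
plate front top [ 81.7 349.9]
plate front top [305.4 349.8]
```

Run:
```python
from h import *
np.set_printoptions(precision=1,suppress=True)
f=np.load("d1.npz");C=cam("wrist",dict(ee_rot=f["q"],eef_pos=f["p"]))
tp=f["p"];A=Rn.from_quat(np.roll(f["q"],-1)).as_matrix()
for n,y,z in[("leg bottom front",-13,28.5),("plate under front",-13,10.5),("plate top front",-13,5.5),("plate top back",13,5.5),("eye top front",-13,-26.5),("eye top back",13,-26.5)]:
    print(n,[proj(C,tp+A@np.array([k,y,z])) for k in(-21,21)])
g=f["w"].mean(2);print("cols 217",[int(x) for x in g[195:265,217]]);print("col 252",[int(x) for x in g[205:320,252]])
print("row 228",[int(x) for x in g[228,205:300]])
```

```text
leg bottom front [array([215.5, 207.7]), array([289.4, 207.6])]
plate under front [array([211.8, 220. ]), array([293.3, 220. ])]
plate top front [array([210.6, 223.9]), array([294.5, 223.9])]
plate top back [array([212.6, 269.5]), array([292.5, 269.5])]
eye top front [array([201.1, 255.6]), array([304.5, 255.5])]
eye top back [array([204. , 309.4]), array([301.5, 309.3])]
cols 217 [71, 71, 73, 73, 69, 85, 93, 94, 92, 93, 94, 93, 95, 92, 97, 116, 115, 113, 115, 116, 114, 115, 114, 114, 113, 115, 115, 114, 114, 112, 107, 132, 141, 143, 142, 142, 142, 143, 143, 142, 141, 141, 141, 139, 141, 140, 137, 137, 140, 142, 143, 147, 125, 78, 47, 47, 48, 49, 47, 48, 47, 44, 46, 49, 52, 47, 44, 43, 53, 47]
col 252 [158, 157, 153, 189, 191, 188, 188, 188, 188, 188, 187, 187, 188, 188, 188, 189, 196, 150, 113, 112, 112, 115, 116, 116, 115, 115, 115, 114, 113, 114, 116, 115, 114, 113, 113, 114, 114, 113, 113, 114, 111, 116, 143, 130, 107, 107, 110, 112, 112, 115, 114, 117, 126, 135, 138, 139, 140, 139, 141, 140, 141, 140, 141, 141, 140, 141, 140, 140, 140, 140, 139, 140, 140, 140, 139, 139, 140, 140, 141, 141, 140, 141, 140, 140, 139, 141, 139, 136, 171, 175, 172, 172, 172, 172, 172, 172, 172, 172, 172, 172, 172, 173, 172, 161, 180, 255, 255, 255, 255, 255, 255, 255, 255, 255, 255]
row 228 [86, 81, 64, 240, 255, 222, 124, 139, 142, 140, 141, 140, 143, 142, 140, 140, 143, 143, 141, 141, 143, 142, 144, 142, 142, 143, 143, 144, 143, 141, 144, 142, 143, 143, 142, 143, 140, 122, 113, 112, 112, 113, 115, 114, 115, 114, 116, 116, 115, 117, 117, 115, 115, 115, 114, 112, 109, 137, 147, 145, 144, 144, 143, 144, 144, 143, 144, 144, 144, 144, 147, 146, 144, 144, 146, 145, 145, 145, 145, 145, 146, 145, 145, 145, 145, 146, 145, 137, 162, 250, 255, 253, 189, 65, 82]
```

Request:
play_rows:
  motion:
    - [[-0.5,-2.2,6],[0,0,0]]
    - [[0,0,6],[0,0,0]]
    - [[0,0,6],[0,0,0]]
    - [[0,0,5],[0,0,0]]
    - [[0,0,4],[0,0,0]]
    - [[0,0,3],[0,0,0]]
    - [[0,0,3],[0,0,0]]
    - [[0,0,3],[0,0,0]]
    - [[0,0,3],[0,0,0]]
    - [[0,0,3],[0,0,0]]
    - [[0,0,0],[0,0,0]]
    - [[0,0,0],[0,0,0]]

```text
time_s: 26.83
eef_pos: [554.1, 36.9, 96.3]
ee_rot: [0.06, 0.994, -0.094, -0.006]
force: [-0.8, 0.2, -0.4]
grip_width: 0.115
```

```bash
cat > off.py <<'E'
from h import *
np.set_printoptions(precision=2,suppress=True)
s=ctrl.sense();R,up,al=Rbar();tgt=E0+4.3*al+(39.5+1)*up
A=Rn.from_quat(np.roll(s["ee_rot"],-1)).as_matrix();d=np.array(s["eef_pos"])-tgt
print("off al,lat,up",d@al,d@R[:,0],d@up,"rot err",Rn.from_matrix(R.T@A).as_rotvec(degrees=True),s["time_s"],s["grip_width"],s["force"])
E
python3 off.py
python3 - <<'E'
from h import *
w=ctrl.capture("wrist");save("e1.png",cv2.resize(w[100:350,160:350],(608,600),interpolation=cv2.INTER_CUBIC))
s=ctrl.sense();np.savez("e1.npz",w=w,p=s["eef_pos"],q=s["ee_rot"])
E
```

```text
off al,lat,up 1.9724738729813234 -1.0835925358332794 6.877389383688168 rot err [-0.02 -0.06  0.05] 26.8333 0.11483582565246561 [-0.78  0.19 -0.35]
```

View pics/e1.png

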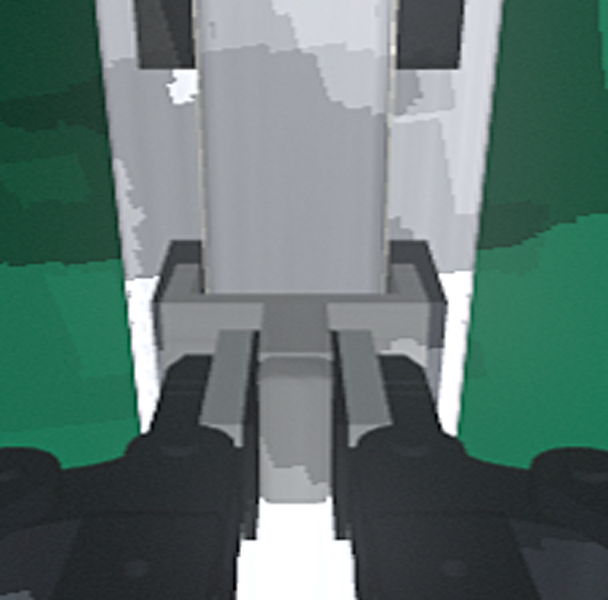

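Request:
play_rows:
  motion:
    - [[-0.5,0,2],[0,0,0]]
    - [[0,0,2],[0,0,0]]
    - [[0,0,1],[0,0,0]]
    - [[0,0,0],[0,0,0]]
    - [[0,0,0],[0,0,0]]

```text
time_s: 27.3
eef_pos: [553.5, 36.4, 91.4]
ee_rot: [0.06, 0.994, -0.094, -0.006]
force: [-0.0, 0.2, -1.1]
grip_width: 0.109
```

Request:
play_rows:
  motion:
    - [[0,0,1],[0,0,0]]
    - [[0,0,0.5],[0,0,0]]
    - [[0,0,0],[0,0,0]]
    - [[0,0,0],[0,0,0]]

```text
time_s: 27.63
eef_pos: [553.5, 36.2, 89.9]
ee_rot: [0.06, 0.994, -0.094, -0.006]
force: [0.6, 0.6, -0.7]
grip_width: 0.111
```

```bash
python3 off.py
```

```text
off al,lat,up 2.0000161964297933 -1.573290730926132 0.438897624851216 rot err [-0.02 -0.06  0.05] 27.6333 0.1106761398361986 [ 0.64  0.6  -0.66]
```

Request:
play_rows:
  motion:
    - [[0,0.7,0.5],[0,0,0]]
    - [[0,0,0.5],[0,0,0]]
    - [[0,0,0],[0,0,0]]
    - [[0,0,0],[0,0,0]]

```text
time_s: 27.97
eef_pos: [553.5, 35.4, 89.4]
ee_rot: [0.06, 0.994, -0.094, -0.006]
force: [-1.9, 1.2, 4.5]
grip_width: 0.11
```

Request:
play_rows:
  motion:
    - [[0,0,0.5],[0,0,0]]
    - [[0,0,0.5],[0,0,0]]
    - [[0,0,0],[0,0,0]]
    - [[0,0,0],[0,0,0]]

```text
time_s: 28.3
eef_pos: [553.7, 35.4, 89.4]
ee_rot: [0.06, 0.994, -0.094, -0.005]
force: [-4.0, 2.0, 12.7]
grip_width: 0.111
```

```bash
python3 off.py
```

```text
off al,lat,up 1.2662285314112696 -1.2250655914213349 -0.1720560795538039 rot err [-0.01  0.03  0.05] 28.3 0.11128837356865925 [-3.97  1.96 12.65]
```

Request:
play_rows:
  motion:
    - [[0,0,-0.8],[0,0,0]]
    - [[0,0,0],[0,0,0]]

```text
time_s: 28.47
eef_pos: [553.6, 35.4, 89.4]
ee_rot: [0.06, 0.994, -0.094, -0.006]
force: [-2.3, 1.3, 8.2]
grip_width: 0.112
```

Request:
play_rows:
  motion:
    - [[0,0,0],[0,0,0]]
    - [[0,0,0],[0,0,0]]
    - [[0,0,0],[0,0,0]]
    - [[0,0,0],[0,0,0]]
    - [[0,0,0],[0,0,0]]
    - [[0,0,0],[0,0,0]]
  fingers: 32

```text
time_s: 28.97
eef_pos: [553.3, 35.4, 88.7]
ee_rot: [0.06, 0.994, -0.094, -0.006]
force: [0.2, -0.9, 0.6]
grip_width: 0.376
```

Request:
play_rows:
  motion:
    - [[0,0,-5],[0,0,0]]
    - [[0,0,-10],[0,0,0]]
    - [[0,0,-20],[0,0,0]]
    - [[0,0,-25],[0,0,0]]
    - [[0,0,-30],[0,0,0]]
    - [[0,20,-10],[0,0,0]]
    - [[0,30,0],[0,0,0]]
    - [[0,30,0],[0,0,0]]
    - [[0,10,0],[0,0,0]]
    - [[0,0,0],[0,0,0]]
    - [[0,0,0],[0,0,0]]

```text
time_s: 29.88
eef_pos: [539.1, -40.4, 199.3]
ee_rot: [0.06, 0.994, -0.094, -0.006]
force: [0.1, 0.7, 0.1]
grip_width: 0.376
```

Run:
```python
from h import *
s=ctrl.sense();w=ctrl.capture("wrist");a=ctrl.capture("scene");np.savez("f1.npz",w=w,a=a,p=s["eef_pos"],q=s["ee_rot"])
print(s["eef_pos"],s["time_s"],s["force"])
save("f1.png",np.hstack([cv2.resize(w[0:300,150:350],(400,600),interpolation=cv2.INTER_CUBIC),cv2.resize(a[140:260,200:280],(400,600),interpolation=cv2.INTER_CUBIC)]))
```

```text
[539.10522475 -40.35415537 199.30744816] 29.8833 [0.09455926 0.72343941 0.14530878]
```

View pics/f1.png

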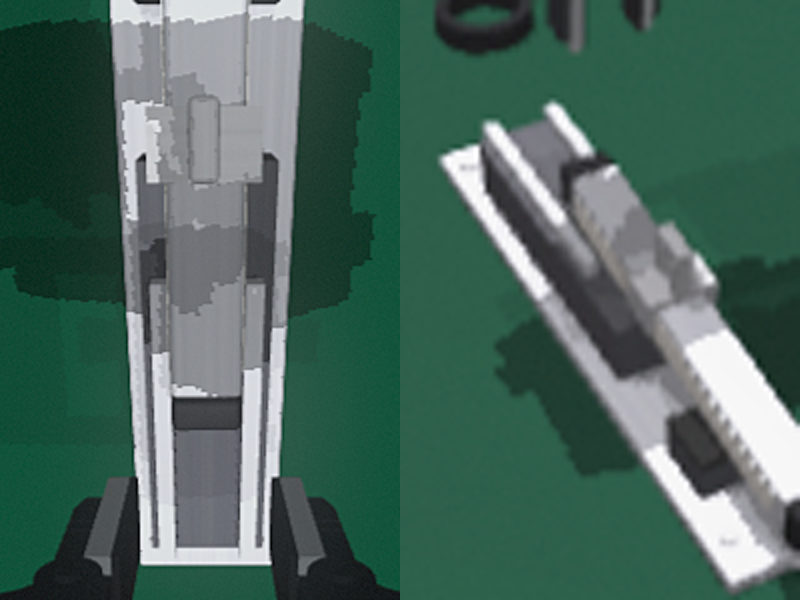

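Run:
```python
from h import *
f=np.load("f1.npz");C=cam("wrist",dict(ee_rot=f["q"],eef_pos=f["p"]));R,up,al=Rbar()
g=f["w"].mean(2)
def along(u,v,h):
    o,d=ray(C,(u,v));t=((E0-o)@up+h)/(d@up);X=o+d*t-E0;return X@al,X@R[:,0]
for c in(272,276): print(c,[int(x) for x in g[46:100,c]])
print("seam",along(252.5,198.7,30),"cap end top",along(252.5,214.5,30))
for y in(106,182): print("plate",along(276,y/2,35),)
print("plate L/R",along(150+147/2,72,35),along(150+263/2,72,35))
print("bar L/R",along(150+165/2,100,30),along(150+244/2,100,30))
for y in(97,183): print("eye",along(252,y/2,67))
```

```text
272 [115, 119, 114, 118, 101, 96, 106, 155, 164, 162, 159, 162, 160, 161, 161, 160, 159, 161, 158, 156, 157, 157, 161, 161, 162, 161, 162, 160, 159, 158, 158, 159, 157, 159, 160, 159, 161, 159, 159, 159, 146, 132, 141, 146, 138, 122, 117, 137, 138, 139, 122, 118, 121, 119]
276 [163, 164, 164, 163, 164, 164, 164, 159, 161, 161, 160, 160, 160, 161, 160, 161, 160, 161, 158, 156, 156, 159, 160, 161, 161, 161, 160, 161, 159, 159, 158, 157, 160, 160, 159, 160, 160, 159, 157, 159, 158, 159, 163, 139, 138, 101, 75, 77, 80, 75, 77, 78, 78, 77]
seam (np.float64(-94.06026437519185), np.float64(-1.3678932640498414)) cap end top (np.float64(-108.19650806051813), np.float64(-1.3871831796608332))
plate (np.float64(17.293338095931762), np.float64(15.492236073996205))
plate (np.float64(-8.508185326608181), np.float64(16.034327480604357))
plate L/R (np.float64(4.686011671154144), np.float64(-22.223145833856847)) (np.float64(4.603739072505852), np.float64(19.737768984085314))
bar L/R (np.float64(-14.987831080188737), np.float64(-16.39942194003113)) (np.float64(-15.046593162463084), np.float64(13.500970816498151))
eye (np.float64(16.82661832290924), np.float64(-1.5961519982654497))
eye (np.float64(-8.515777246805127), np.float64(-1.6427983972387072))
```

```bash
python3 -c "
from rig import ctrl
print(ctrl.finish_job())"
```

```text
the job is handed in; nothing more can be done
None
```

The bar tipped by itself, the steel clip is astride it at the balance point, and I've handed the job in at about 30 s of robot time. No verdict was reported.

- **Finding the balance:** I pushed the bar by its tail in 4 mm steps, backing off after each one, until it tipped nose-down with nothing touching it. I only noticed the tip one step late, so the bar was pushed about 2 mm further while already tipped. I allowed for that when placing the clip.
- **Balance point:** it lies 98.1 ± 2 mm ahead of the seam between the tail cap and the tube, about 28 mm on the tail side of the bar's centre.
- **Clip:** I took the plain grey metal clip, not the black, green or orange ones. I tilted it to match the bar, lowered it until it pressed on the bar with about 13 N, then let go and moved away.

**Last checks, by wrist camera:**
- The clip's centre is 98.4 mm (top plate) or about 98.2 mm (eye plate) ahead of the seam, so it is within about 0.3 mm of the estimate.
- The top plate's measured size (26 × 42 mm) fits the clip sitting fully down.
- The bar was still tipped on the edge and nose rest and had not slid noticeably, and the gripper was clear of everything.

**Disagreement:** before lowering, the wrist camera and the arm's own position differed by 1–2 mm on where the clip sat in the gripper. I corrected about 1.3 mm of it. I kept clear of the bystanders but did not check their positions again at the end.

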